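# Load the laser cap-check station

### The arm

A 6-joint arm with a two-finger parallel gripper is mounted at the origin on the work surface. World frame = base frame: x ahead of the robot, y to its left, z up, the work surface at z = 0. Lengths are in m, angles in rad, forces in N, time in s.
With the tool pointing down it reaches from about 0.375 to 0.9 m from the base axis. Payload 3.1 kg.
Tool frame: the origin (TCP) lies between the finger pads; the fingertips stand robot.finger_overhang ahead of it and the grasp point (between the pads) lies 3 mm ahead of it (robot.finger_overhang is the distance from the TCP to the fingertips, in m); z points along the fingers, y is the line along which they close (so a half turn about z gives the same grasp; the last joint's range is limited). The gripper opens to 87 mm and grips with 3 to 60 N. Pads are 19 mm wide; open, the fingers measure 117 mm over their backs; the gripper's body (75 mm by 190 mm) begins 51 mm behind the grasp point.
Start: joints at [-1.325, 0.527, 1.433, -0, 1.181, -0.178], TCP at [0.257, -0.57, 0.245] pointing down, gripper open.
Joint ranges: [-3.08, 3.08], [-0.75, 2.2], [0.22, 2.44], [-1.43, 4.57], [0, 2.65], [-2.85, 2.85]. Speed limits (rad/s): [2.79, 2.79, 3.14, 3.14, 3.14, 3.14].

### API

Orientations are given as a unit quaternion [x, y, z, w].
In Python, from rig import get_obs, vision, hand_in, nets, robot gives the robot as it stands.
- The arm moves only by the tool apply_moves, never from a script. Its argument "series" is a list of rows, each an object with "offset": the shift along the world's x, y, z in cm, a list of three; "rot": the turn, a rotation vector about the world's x, y, z in degrees, a list of three. A call has 1 to 20 rows; each row is the pose to reach, as a shift and turn from the pose commanded when the call began; what a row does not reach only later rows make up. A row lasts 1/10 s, in which the tool goes at most 50 mm and 8.59 degrees, less where a joint would pass 70% of its speed; a pose out of reach is approached as far as the arm can. A call with a gripper value outside its range is refused whole. "hand" is the opening, from 0 (shut) to 1 (fully open), set as the call begins (left out, the last holds). The fingers move at their own pace and stop on an object; "newtons" is the grip in N (left out, the last holds). Time passes only in rows, so rows that repeat a pose let the fingers close. It gives the time, the measured TCP pose, the force, the opening and the grip force at its end, in the units of the state.
- get_obs(): the state, without advancing time (a new reading comes with each control period).
- vision.camera(name): name is "scene" or "top" or "wrist"; returns the picture (400x640x3 uint8, red, green, blue); there is no depth.
- vision.calibration(name): a dict with "K" (3x3 intrinsics, pixels), "R" (3x3) and "t" (3): a world point X has camera coordinates R X + t. Camera axes: x right, y down, z forward; pixel columns grow to the right and rows downward; lengths in m; the calibration is good to about 2 mm. The wrist camera is an equidistant fisheye: a pixel r from the principal point sees the ray r / f radians off the axis. A picture is of the moment at which its call begins: read the wrist's pose just before it. calibration takes no time and is no camera call; for the wrist camera it gives the pose at the moment of the call.
- hand_in(): hands the job in; it is judged then, once.
Trained networks look in the newest picture that a camera, given by its name, has taken for a name from the list of things; names that differ only in an ending like _2 or _b are one class to them, and where a whole thing is asked for, a point or a joint stands for the part that bears it (a point fixed in the world has none). Each returns a list of dicts, best first, with "conf" (0 to 1); they miss things now and then, are a little off and sometimes report something else, mostly with a low value. They report only what shows in the picture. A call takes as long as a camera call.
- nets.search_frame(camera, query): "centre" ([x, y, z] in m, in world coordinates, good to about 4 mm: the middle of the surface that is visible of it).
- nets.spot_point(camera, query): "centre" ([x, y, z] in m, in world coordinates, good to about 4 mm: a listed point, or the origin of a listed thing).
The state is a dict: "time": time; "q": joint angles; "joint_velocities": joint speeds; "joint_torque": joint torques, N m; "position": TCP position; "tool_rot": TCP orientation; "ft_force": force on the tool from outside, world axes, zero at the start; "moment": the same for the moment, N m; "grip_width": finger opening in m; "grip_force": force on a finger pad.
Only numpy, scipy, OpenCV 4.12 (cv2) and the standard library are available. Lean on these libraries where they do the work, as an engineer would, in place of code of your own. Each camera call takes 0.05 s, during which the arm holds its last target. There are 200 camera calls.

### The job

Run the cap check on the yellow bottles: lift the amber guard gently up onto its open stop, slide the empty carrier by its black grip out to the green outline, and stand every yellow bottle upright in it, one to a pocket. Then slide the carrier back inside the red outline, lower the guard gently until it is fully shut, and press the green start button. Only slide the carrier, never lift it; keep it straight with the deck and inside the outlines, and leave everything else on the bench where it is.

Things in the scene. Friction and masses are not known exactly. Their poses are not given: they have to be found in the camera images.
- station: laser cap-check station, fixed: a steel deck 220 mm (its x) by 610 mm (its y, -290 to +320), top 12 mm above the bench; along its far side the laser housing (118 mm high, x 105 to 210, y -275 to -45) and a control pod (46 mm high, x 102 to 162, y 0 to 140). Origin on the bench near the deck's middle; at yaw 0 x points away from the robot, y to its left
- laser_mark (a point): centre of the red outline (inside 172 mm square) on the deck top in front of the laser housing, under the guard; station frame (0, -160, 12) mm; its axes are the station's
- load_mark (a point): centre of the green outline (inside 172 mm square) on the open part of the deck, the loading place; station frame (0, 100, 12) mm; its axes are the station's
- hinge (a point): middle of the guard's hinge line, which runs along the station's y; station frame (95, -160, 130) mm
- guard (a joint): angle of the amber guard over the red outline (190 mm wide, top 185 deep, front 114 high, side cheeks end 16 mm over the deck for the carrier's tongue; shut, it blocks the carrier's way): 0 = shut on rubber stops, 1.2 rad = on its open stop. Swings up and away from the robot. Spring-balanced friction hinges: stays where left; 2 to 3 N at the handle moves it
- guard_handle (a point): middle of the guard's handle, a round black bar 12 mm thick, 112 mm long along the station's y (free over the middle 90 mm), 38 mm in front of the guard's front panel. Shut, it is 223 mm in front of the hinge line and 8 mm below it (122 mm above the bench); it swings about the hinge at 223 mm radius, to about 335 mm high
- carrier: loose aluminium bottle carrier on the deck, about 0.6 kg: 148 mm square, floor 6 mm thick, walls 30 mm high overall, 2 x 2 pockets each 68 mm square centred at (+-36, +-36) mm. A flat tongue 50 mm wide, 6 mm thick, from its +y side bears the grip. Origin: centre of its underside; x, y parallel to the station's when straight
- carrier_grip (a point): the carrier's black upright grip, a plate 14 mm thick (along the carrier's y), 50 mm wide (x), top 54 mm above the deck; this point is on its mid-plane 35 mm above the carrier's underside, at (0, 200, 35) mm in the carrier's frame
- start (a joint): the start button's travel: 0 = up, 0.006 m = fully pressed (about 5 N); it springs back; it counts as pressed from 4.5 mm
- start_top (a point): centre of the top of the round green start button (32 mm across) on the control pod, 68 mm above the bench when up; it is pressed straight down
- bottle1: round yellow bottle with a blue cap: body 54 mm across and 52 mm high, shoulder up to 64 mm, cap 34 mm across from 64 to 94 mm above the base; about 0.2 kg. Origin: centre of its base, z up along the bottle. None if this bottle is absent today
- bottle2: round yellow bottle with a blue cap: body 54 mm across and 52 mm high, shoulder up to 64 mm, cap 34 mm across from 64 to 94 mm above the base; about 0.2 kg. Origin: centre of its base, z up along the bottle. None if this bottle is absent today
- bottle3: round yellow bottle with a blue cap: body 54 mm across and 52 mm high, shoulder up to 64 mm, cap 34 mm across from 64 to 94 mm above the base; about 0.2 kg. Origin: centre of its base, z up along the bottle. None if this bottle is absent today
- bottle4: round yellow bottle with a blue cap: body 54 mm across and 52 mm high, shoulder up to 64 mm, cap 34 mm across from 64 to 94 mm above the base; about 0.2 kg. Origin: centre of its base, z up along the bottle. None if this bottle is absent today
- retained1: white retained-sample bottle with a red cap, same shape and size as the yellow ones (54 mm across, 94 mm high), origin at the centre of its base; stays where it stands
- retained2: white retained-sample bottle with a red cap, same shape and size as the yellow ones (54 mm across, 94 mm high), origin at the centre of its base; stays where it stands

How it is judged:
By the outcome, as a careful person would: the job done as asked, in the order asked, and still so for the second after the job is handed in, with the robot touching nothing.
Of bottle1, bottle2, bottle3, bottle4 only 2 to 4 are there at a start; the rules pass over those that are not, and their reading is None.
At some moment in a run one of bottle1, bottle2, bottle3, bottle4 may be knocked a few centimetres aside while the robot is not near it.
Once in a run the grip may slacken for a moment while it holds something.
It also fails if it takes over 200 s, if anything falls off the work surface, if the arm or the gripper's body presses on something with over 40 N, if the wrist force passes 120 N, or if a joint passes its speed limit or range.

## Working session

There is one attempt and no reset: what is moved stays moved. The work goes in short steps, Python scripts to look and compute and a tool call to move; the robot and the scene stay as the last step left them, time stands still between calls to the robot, and variables do not carry over. Pictures are saved under pics/ and viewed, at most 14 in all, crops included, and the job is handed in when it is done.

Besides the shell and the picture viewer there is one more tool, called as a command line: name --argument value ..., lists and objects as JSON in quotes. apply_moves: Moves the arm, as the interface text tells. Its arguments: {"type":"object","properties":{"series":{"type":"array"},"hand":{"type":"number"},"newtons":{"type":"number"}},"required":["series"]}

```bash
mkdir -p pics; ls; python3 - <<'E'
from rig import get_obs, vision, nets, robot
import cv2
print({k:v for k,v in get_obs().items()}); print(robot.finger_overhang)
a=vision.camera("scene");b=vision.camera("top")
cv2.imwrite("pics/a.png",cv2.cvtColor(a,cv2.COLOR_RGB2BGR));cv2.imwrite("pics/b.png",cv2.cvtColor(b,cv2.COLOR_RGB2BGR))
for c in("top","scene"):
  k=vision.calibration(c);print(c,k)
  for n in ["station","laser_mark","load_mark","hinge","guard_handle","carrier","carrier_grip","start_top","bottle1","retained1"]:
    print(n,[(r["centre"],r["conf"]) for r in nets.spot_point(c,n)][:6])
E
```

```text
pics
{'time': 0.0, 'q': array([-1.32546409e+00,  5.28464551e-01,  1.43392255e+00, -2.51790084e-05,
        1.18139064e+00, -1.78487798e-01]), 'joint_velocities': array([ 1.00366964e-04,  7.46818527e-04, -5.47228612e-04, -1.33878261e-03,
       -2.43833536e-04, -8.59865479e-07]), 'joint_torque': array([ 9.18484366e-04, -4.40040708e+01, -1.76593781e+01,  6.35178178e-02,
        5.82807348e-02, -1.65660977e-04]), 'position': array([ 0.25688409, -0.56900328,  0.24356614]), 'tool_rot': array([ 9.77629378e-01,  2.10332132e-01, -4.81437749e-05, -1.09154695e-03]), 'ft_force': array([-0.50719202, -0.02243661,  0.16147151]), 'moment': array([ 0.00972134, -0.08087041, -0.05053934]), 'grip_force': 0.0, 'grip_width': 0.08710145090161224}
0.022
top {'K': array([[492.57894874,   0.        , 315.68291023],
       [  0.        , 492.57894874, 199.7512364 ],
       [  0.        ,   0.        ,   1.        ]]), 'R': array([[ 0.02308386, -0.99954515,  0.01940697],
       [-0.99804514, -0.02416825, -0.05763505],
       [ 0.05807787, -0.0180386 , -0.99814907]]), 't': array([0.00931347, 0.50263253, 1.23469
[... 864 characters left out ...]
46002915,  0.17969707, -0.86952984],
       [-0.8174518 , -0.29658727, -0.49376974]]), 't': array([ 0.11984313, -0.13626143,  1.34527851])}
station [([0.5432, -0.1235, 0.0002], 0.78)]
laser_mark []
load_mark [([0.5356, -0.0247, 0.0085], 0.88)]
hinge [([0.6394, -0.282, 0.127], 0.69)]
guard_handle [([0.4111, -0.2888, 0.1547], 0.84)]
carrier [([0.5399, -0.2825, 0.0078], 0.59), ([0.5371, -0.0244, 0.0079], 0.26)]
carrier_grip [([0.3516, 0.3066, -0.0001], 0.72), ([0.5328, -0.0782, 0.0416], 0.71)]
start_top [([0.6673, -0.0213, 0.0641], 0.52)]
bottle1 [([0.5479, 0.2994, -0.0012], 0.85), ([0.4289, 0.4036, 0.0011], 0.77)]
retained1 [([0.5558, 0.3876, -0.0019], 0.82), ([0.3527, 0.3034, -0.0008], 0.73)]
```

View pics/a.png

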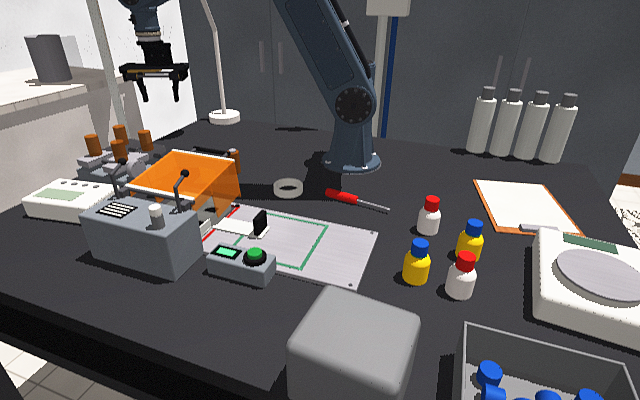

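View pics/b.png

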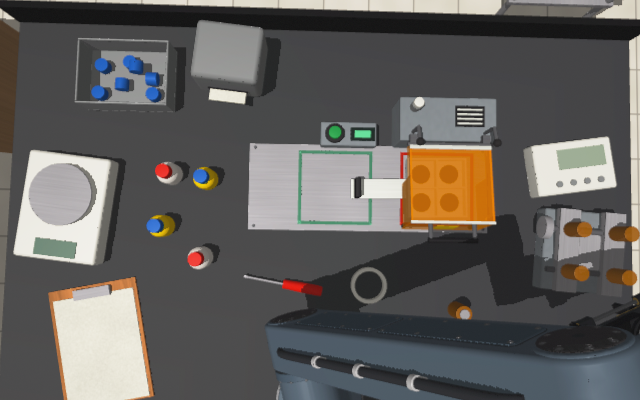

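The pictures show two yellow bottles with blue caps, at top pixels (205,178) and (160,226), and two white retained ones at (168,173) and (200,258). The guard is amber at (450,185) and the carrier sits under it with its grip at (357,188). Next I measure the station pose from the green outline and the deck.

```bash
cat > h.py <<'E'
import numpy as np, cv2
from rig import get_obs, vision, nets, robot
def unproj(c,uv,z):
    k=vision.calibration(c); d=np.linalg.inv(k["K"])@np.r_[uv,1.]
    R,t=k["R"],k["t"]; o=-R.T@t; d=R.T@d
    return (o+d*(z-o[2])/d[2])
def save(c,n):
    im=vision.camera(c); cv2.imwrite(f"pics/{n}.png",cv2.cvtColor(im,cv2.COLOR_RGB2BGR)); return im
def see(names,cams=("top","scene")):
    for c in cams:
        vision.camera(c)
        for n in names: print(c,n,[(r["centre"],r["conf"]) for r in nets.spot_point(c,n)][:5])
E
python3 - <<'E'
from h import *
im=cv2.imread("pics/b.png"); hsv=cv2.cvtColor(im,cv2.COLOR_BGR2HSV)
m=cv2.inRange(hsv,(45,60,40),(90,255,255)); m[:,:290]=0; m[:,385:]=0; m[:148]=0; m[228:]=0
ys,xs=np.nonzero(m); P=np.array([unproj("top",(x,y),.012)[:2] for x,y in zip(xs,ys)],np.float32)
print(len(P),cv2.minAreaRect(P),P.min(0),P.max(0))
# deck: bright grey left part
g=cv2.cvtColor(im,cv2.COLOR_BGR2GRAY); d=cv2.inRange(g,120,255); d[:,:240]=0; d[:,296:]=0; d[:135]=0;d[240:]=0
n,l,s,_=cv2.connectedComponentsWithStats(d); i=1+np.argmax(s[1:,4]); print(s[i])
top=[];bot=[]
for x in range(252,295):
    y=np.nonzero(l[:,x]==i)[0]; top.append(unproj("top",(x,y.min()-.5),.012)); bot.append(unproj("top",(x,y.max()+.5),.012))
for e in(top,bot):
    e=np.array(e); print(np.degrees(-np.polyfit(e[:,1],e[:,0],1)[0]),e.mean(0))
yy=[(x.min()) for x in (np.nonzero(l[y]==i)[0] for y in range(150,226))]
e=np.array([unproj("top",(a-.5,y),.012) for a,y in zip(yy,range(150,226))]); print(np.degrees(np.polyfit(e[:,0],e[:,1],1)[0]),e.mean(0))
E
```

```text
697 ((0.5360022783279419, -0.026513203978538513), (0.18708589673042297, 0.18678174912929535), 0.48747748136520386) [ 0.44237784 -0.12066732] [0.6300618  0.06686224]
[ 248  143   48   87 4068]
0.8340788358202171 [0.64383838 0.13343666 0.012     ]
1.3202694408507416 [0.42449974 0.12727623 0.012     ]
0.6205162543234415 [0.5295356  0.19337561 0.012     ]
```

```bash
python3 - <<'E'
from h import *
im=cv2.imread("pics/b.png"); c=cv2.resize(im[80:250,240:505],None,fx=3,fy=3,interpolation=cv2.INTER_CUBIC); cv2.imwrite("pics/c.png",c)
E
```

```text
(no output)
```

View pics/c.png

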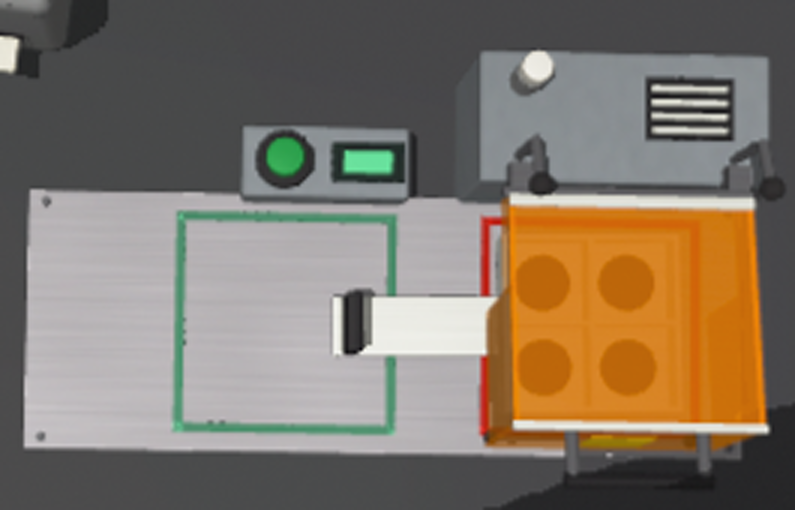

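Station: load mark at (0.536,-0.0265), yaw about 0.8°. The deck's left edge at y=0.193 agrees. The laser mark is then about (0.5395,-0.2865) and the hinge about (0.6345,-0.285). Next I go over the handle and look with the wrist camera.

apply_moves --series '[{"offset": [1.5,3,1.5],"rot": [0,0,8]},{"offset": [4,7,1.5],"rot": [0,0,16]},{"offset": [7,11,1.5],"rot": [0,0,24]},{"offset": [9,15,1.5],"rot": [0,0,32]},{"offset": [11,19,1.5],"rot": [0,0,40]},{"offset": [13,23,1.5],"rot": [0,0,48]},{"offset": [14.5,26,1.5],"rot": [0,0,56]},{"offset": [15.5,28.1,1.5],"rot": [0,0,62]},{"offset": [15.5,28.1,1.5],"rot": [0,0,66.5]},{"offset": [15.5,28.1,1.5],"rot": [0,0,66.5]},{"offset": [15.5,28.1,1.5],"rot": [0,0,66.5]}]' --hand 0.35 --newtons 10

```text
time: 2.2
position: [0.4121, -0.2889, 0.2597]
tool_rot: [0.703, 0.711, -0.0, 0.0]
ft_force: [-0.6, -0.7, -0.4]
grip_width: 0.0308
grip_force: 0.0
```

```bash
python3 - <<'E'
from h import *
from scipy.spatial.transform import Rotation as R
o=get_obs(); print(o["position"],R.from_quat(o["tool_rot"]).as_matrix().round(3),o["grip_width"],o["ft_force"])
see(["guard_handle","hinge","bottle1"],("wrist","top","scene"))
save("wrist","w1"); save("top","t1")
E
```

```text
[ 0.41213232 -0.2889371   0.25971409] [[-0.012  1.     0.   ]
 [ 1.     0.012 -0.   ]
 [-0.     0.    -1.   ]] 0.03079094787691769 [-0.59548081 -0.72176009 -0.37194878]
wrist guard_handle [([0.4107, -0.2881, 0.157], 0.88)]
wrist hinge [([0.636, -0.2849, 0.131], 0.71)]
wrist bottle1 []
top guard_handle [([0.409, -0.2888, 0.151], 0.61)]
top hinge [([0.6299, -0.285, 0.1326], 0.76)]
top bottle1 [([0.5503, 0.3007, 0.0008], 0.84), ([0.4238, 0.4032, -0.0021], 0.78)]
scene guard_handle [([0.4093, -0.2869, 0.1578], 0.82)]
scene hinge [([0.6356, -0.2838, 0.1281], 0.7)]
scene bottle1 [([0.4286, 0.4006, -0.0006], 0.85), ([0.5486, 0.302, -0.0006], 0.71), ([0.4089, -0.2876, 0.1553], 0.21)]
```

View pics/w1.png

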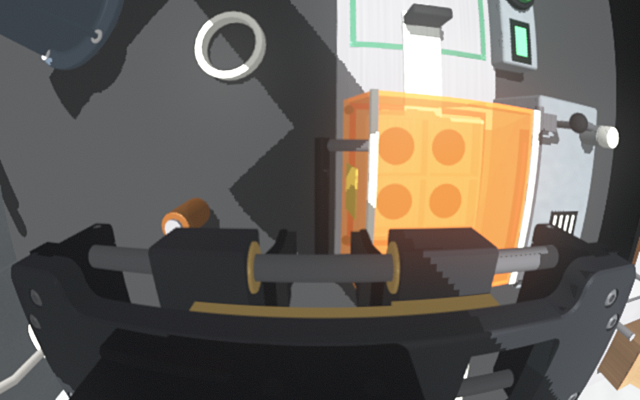

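The wrist view shows the handle bar at column ~322, between the fingers at 285 and 370. The guard starts ajar, with the handle at z≈0.154. I descend and grip it.

apply_moves --series '[{"offset": [-0.1,0,-3]},{"offset": [-0.1,0,-6]},{"offset": [-0.1,0,-8]},{"offset": [-0.1,0,-9]},{"offset": [-0.1,0,-10.2]},{"offset": [-0.1,0,-10.2]}]' --hand 0.3

```text
schema error: expected keys offset, rot
```

apply_moves --series '[{"offset": [0,0,0]},{"offset": [0,0,0]},{"offset": [0,0,0]},{"offset": [0,0,0]},{"offset": [0,0,0]}]' --hand 0 --newtons 8

```text
schema error: expected keys offset, rot
```

apply_moves --series '[{"offset": [-0.1,0,-3],"rot": [0,0,0]},{"offset": [-0.1,0,-6],"rot": [0,0,0]},{"offset": [-0.1,0,-8],"rot": [0,0,0]},{"offset": [-0.1,0,-9],"rot": [0,0,0]},{"offset": [-0.1,0,-10.2],"rot": [0,0,0]},{"offset": [-0.1,0,-10.2],"rot": [0,0,0]}]' --hand 0.3

```text
time: 3.5
position: [0.4107, -0.2883, 0.1567]
tool_rot: [0.702, 0.712, 0.0, -0.001]
ft_force: [0.6, -0.5, 0.7]
grip_width: 0.0265
grip_force: 0.0
```

apply_moves --series '[{"offset": [0,0,0],"rot": [0,0,0]},{"offset": [0,0,0],"rot": [0,0,0]},{"offset": [0,0,0],"rot": [0,0,0]},{"offset": [0,0,0],"rot": [0,0,0]}]' --hand 0 --newtons 8

```text
time: 3.9
position: [0.4107, -0.2891, 0.1582]
tool_rot: [0.702, 0.712, -0.001, 0.0]
ft_force: [-2.6, -2.3, 1.9]
grip_width: 0.0119
grip_force: 8.0
```

apply_moves --series '[{"offset": [0.15,0,1.0],"rot": [0,0,0]},{"offset": [0.3,0,2.0],"rot": [0,0,0]},{"offset": [0.6,0,3.1],"rot": [0,0,0]},{"offset": [0.9,0,4.2],"rot": [0,0,0]},{"offset": [1.2,0,5.2],"rot": [0,0,0]},{"offset": [1.6,0,6.3],"rot": [0,0,0]},{"offset": [2.1,0,7.3],"rot": [0,0,0]},{"offset": [2.6,0,8.3],"rot": [0,0,0]},{"offset": [2.6,0,8.3],"rot": [0,0,0]}]'

```text
time: 4.8
position: [0.4354, -0.2889, 0.2426]
tool_rot: [0.702, 0.712, -0.002, -0.001]
ft_force: [-9.0, -2.0, 6.5]
grip_width: 0.0117
grip_force: 8.0
```

apply_moves --series '[{"offset": [0.1,0,1.1],"rot": [0,0,0]},{"offset": [0.9,0,2.0],"rot": [0,0,0]},{"offset": [1.6,0,3.0],"rot": [0,0,0]},{"offset": [2.3,0,3.9],"rot": [0,0,0]},{"offset": [3.0,0.05,4.7],"rot": [0,0,0]},{"offset": [3.8,0.05,5.5],"rot": [0,0,0]},{"offset": [4.6,0.05,6.3],"rot": [0,0,0]},{"offset": [5.5,0.1,7.0],"rot": [0,0,0]},{"offset": [6.4,0.1,7.7],"rot": [0,0,0]},{"offset": [7.3,0.1,8.3],"rot": [0,0,0]},{"offset": [7.3,0.1,8.3],"rot": [0,0,0]}]'

```text
time: 5.9
position: [0.5103, -0.2882, 0.3273]
tool_rot: [0.702, 0.712, -0.001, 0.001]
ft_force: [-5.9, -0.9, 11.1]
grip_width: 0.0119
grip_force: 8.0
```

apply_moves --series '[{"offset": [0.1,0,0.5],"rot": [0,0,0]},{"offset": [0.7,0,0.8],"rot": [0,0,0]},{"offset": [1.3,0,1.15],"rot": [0,0,0]},{"offset": [1.8,0,1.45],"rot": [0,0,0]},{"offset": [2.3,0,1.7],"rot": [0,0,0]},{"offset": [2.3,0,1.7],"rot": [0,0,0]}]'

```text
time: 6.5
position: [0.5342, -0.2876, 0.3419]
tool_rot: [0.702, 0.712, 0.0, 0.001]
ft_force: [-2.7, -1.4, 7.0]
grip_width: 0.0114
grip_force: 8.0
```

apply_moves --series '[{"offset": [0.3,0,0.4],"rot": [0,0,0]},{"offset": [0.6,0,0.6],"rot": [0,0,0]},{"offset": [0.9,0,0.75],"rot": [0,0,0]},{"offset": [1.2,0,0.85],"rot": [0,0,0]},{"offset": [1.2,0,0.85],"rot": [0,0,0]}]'

```text
time: 7.0
position: [0.545, -0.2874, 0.3476]
tool_rot: [0.702, 0.712, -0.0, -0.001]
ft_force: [1.0, -3.8, -9.4]
grip_width: 0.012
grip_force: 8.0
```

```bash
python3 - <<'E'
from h import *
see(["guard_handle","hinge"],("wrist","scene","top"))
E
```

```text
wrist guard_handle [([0.5444, -0.2872, 0.3402], 0.95)]
wrist hinge [([0.6345, -0.2876, 0.1275], 0.85)]
scene guard_handle [([0.5445, -0.2872, 0.3374], 0.69), ([0.4299, 0.4027, 0.0003], 0.47), ([0.5407, -0.1256, -0.0005], 0.43)]
scene hinge [([0.6383, -0.2861, 0.1283], 0.92)]
top guard_handle [([0.5432, -0.2836, 0.3293], 0.58), ([0.5333, -0.0797, 0.0481], 0.34)]
top hinge [([0.6298, -0.285, 0.133], 0.97)]
```

apply_moves --series '[{"offset": [0.2,0,-0.15],"rot": [0,0,0]},{"offset": [0.4,0,-0.1],"rot": [0,0,0]},{"offset": [0.4,0,-0.1],"rot": [0,0,0]}]'

```text
time: 7.75
position: [0.5458, -0.287, 0.3489]
tool_rot: [0.702, 0.712, -0.002, -0.003]
ft_force: [-7.0, 0.6, -3.2]
grip_width: 0.0117
grip_force: 8.0
```

The handle is at φ≈1.16 and a further push meets the stop (7 N). I release it and lift clear.

apply_moves --series '[{"offset": [-0.25,0,0],"rot": [0,0,0]},{"offset": [-0.25,0,0],"rot": [0,0,0]},{"offset": [-0.25,0,0],"rot": [0,0,0]},{"offset": [-0.25,0,0],"rot": [0,0,0]}]' --hand 0.28

```text
time: 8.15
position: [0.5474, -0.288, 0.3495]
tool_rot: [0.702, 0.712, 0.0, 0.002]
ft_force: [0.1, -1.1, 0.6]
grip_width: 0.0235
grip_force: 0.0
```

apply_moves --series '[{"offset": [-0.1,0,1],"rot": [0,0,0]},{"offset": [-0.1,0,3],"rot": [0,0,0]},{"offset": [-0.1,0,6],"rot": [0,0,0]},{"offset": [-0.1,0,6],"rot": [0,0,0]}]'

```text
time: 8.55
position: [0.5475, -0.289, 0.4138]
tool_rot: [0.702, 0.712, 0.001, 0.005]
ft_force: [0.8, 0.8, 0.6]
grip_width: 0.0242
grip_force: 0.0
```

```bash
python3 - <<'E'
from h import *
print(get_obs()["ft_force"])
see(["guard_handle","carrier_grip","bottle1","start_top"])
see(["guard_handle","carrier_grip"],("wrist",))
save("scene","s2")
E
```

```text
[0.7939741  0.75712584 0.61133728]
top guard_handle [([0.5412, -0.2818, 0.3313], 0.58)]
top carrier_grip [([0.534, -0.0794, 0.0462], 0.86), ([0.5496, 0.2982, 0.0006], 0.66)]
top bottle1 [([0.4259, 0.3999, -0.0015], 0.62)]
top start_top [([0.6664, -0.02, 0.0677], 0.64)]
scene guard_handle [([0.5456, -0.2873, 0.335], 0.59)]
scene carrier_grip [([0.5357, -0.0778, 0.0446], 0.75), ([0.5408, -0.1275, 0.0019], 0.49)]
scene bottle1 [([0.548, 0.3003, -0.0014], 0.85), ([0.428, 0.4043, 0.0023], 0.82)]
scene start_top [([0.667, -0.0233, 0.0653], 0.53), ([0.5324, -0.0242, 0.0084], 0.39)]
wrist guard_handle [([0.5462, -0.2895, 0.3416], 0.67)]
wrist carrier_grip [([0.5316, -0.0819, 0.0491], 0.84)]
```

View pics/s2.png

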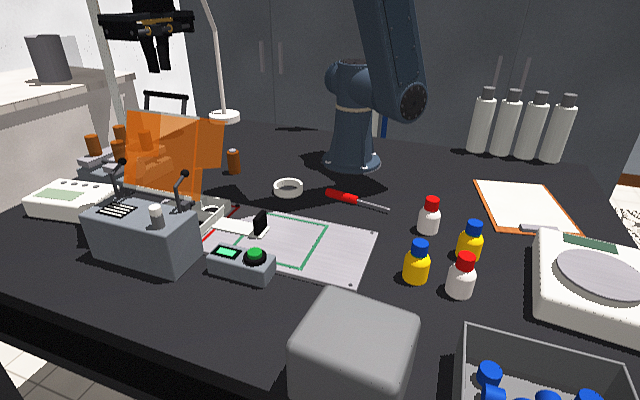

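The picture shows the guard standing open, the carrier clear at (215,220), its grip at (260,223), and only two yellow bottles. Next is the carrier grip.

apply_moves --series '[{"offset": [0,2,0],"rot": [0,0,8]},{"offset": [0,5,0],"rot": [0,0,16]},{"offset": [0,9,0],"rot": [0,0,24]},{"offset": [-0.5,13,-1],"rot": [0,0,32]},{"offset": [-1,17,-3],"rot": [0,0,40]},{"offset": [-1.3,20.9,-6],"rot": [0,0,48]},{"offset": [-1.3,20.9,-10],"rot": [0,0,56]},{"offset": [-1.3,20.9,-14],"rot": [0,0,64]},{"offset": [-1.3,20.9,-18],"rot": [0,0,72]},{"offset": [-1.3,20.9,-22],"rot": [0,0,80]},{"offset": [-1.3,20.9,-26],"rot": [0,0,87]},{"offset": [-1.3,20.9,-26],"rot": [0,0,90]},{"offset": [-1.3,20.9,-26],"rot": [0,0,90]},{"offset": [-1.3,20.9,-26],"rot": [0,0,90]}]' --hand 0.6

```text
time: 10.65
position: [0.5333, -0.079, 0.1485]
tool_rot: [-0.006, 1.0, -0.0, 0.001]
ft_force: [-0.5, 0.4, 0.2]
grip_width: 0.0523
grip_force: 0.0
```

```bash
python3 - <<'E'
from h import *
from scipy.spatial.transform import Rotation as R
o=get_obs(); print(o["position"],R.from_quat(o["tool_rot"]).as_matrix().round(3),o["q"])
see(["carrier_grip","carrier"],("wrist","scene"))
E
```

```text
[ 0.53333782 -0.0789637   0.14851766] [[-1.    -0.012  0.002]
 [-0.012  1.    -0.001]
 [-0.002 -0.001 -1.   ]] [-3.54361869e-01  5.49677057e-01  1.73903531e+00  2.99996757e-05
  8.51260807e-01 -1.93759809e+00]
wrist carrier_grip [([0.5361, -0.0807, 0.0483], 0.81)]
wrist carrier [([0.5418, -0.28, 0.0125], 0.79)]
scene carrier_grip [([0.5322, -0.0772, 0.0454], 0.84), ([0.353, 0.3041, -0.0023], 0.71), ([0.5568, 0.3874, 0.0], 0.6), ([0.5383, -0.2803, 0.0083], 0.16)]
scene carrier [([0.5397, -0.2818, 0.0094], 0.62)]
```

apply_moves --series '[{"offset": [0.1,0,-3],"rot": [0,0,0]},{"offset": [0.1,0,-6],"rot": [0,0,0]},{"offset": [0.1,0,-8],"rot": [0,0,0]},{"offset": [0.1,0,-9.7],"rot": [0,0,0]},{"offset": [0.1,0,-9.7],"rot": [0,0,0]}]'

```text
time: 11.45
position: [0.5323, -0.0783, 0.0494]
tool_rot: [-0.007, 1.0, 0.001, -0.002]
ft_force: [-0.3, -0.0, 1.0]
grip_width: 0.0523
grip_force: 0.0
```

apply_moves --series '[{"offset": [0,0,0],"rot": [0,0,0]},{"offset": [0,0,0],"rot": [0,0,0]},{"offset": [0,0,0],"rot": [0,0,0]},{"offset": [0,0,0],"rot": [0,0,0]},{"offset": [0,0,0],"rot": [0,0,0]}]' --hand 0 --newtons 15

```text
time: 11.95
position: [0.5338, -0.0788, 0.0516]
tool_rot: [-0.007, 1.0, -0.0, 0.0]
ft_force: [-0.1, 0.1, 0.1]
grip_width: 0.0202
grip_force: 0.0
```

apply_moves --series '[{"offset": [0,0,0],"rot": [0,0,0]},{"offset": [0,0,0],"rot": [0,0,0]},{"offset": [0,0,0],"rot": [0,0,0]}]'

```text
time: 12.25
position: [0.5341, -0.0792, 0.0515]
tool_rot: [-0.007, 1.0, -0.001, 0.001]
ft_force: [-0.4, -3.2, 4.1]
grip_width: 0.0138
grip_force: 15.0
```

apply_moves --series '[{"offset": [0,0.5,0],"rot": [0,0,0]},{"offset": [0,1.5,0],"rot": [0,0,0]},{"offset": [0,3,0],"rot": [0,0,0]},{"offset": [0,5,0],"rot": [0,0,0]},{"offset": [0,7,0],"rot": [0,0,0]},{"offset": [0,9,0],"rot": [0,0,0]},{"offset": [0,11,0],"rot": [0,0,0]},{"offset": [0,13,0],"rot": [0,0,0]},{"offset": [0,15,0],"rot": [0,0,0]},{"offset": [0,17,0],"rot": [0,0,0]},{"offset": [-0.1,19,0],"rot": [0,0,0]},{"offset": [-0.1,21,0],"rot": [0,0,0]},{"offset": [-0.1,23,0],"rot": [0,0,0]},{"offset": [-0.1,24.3,0],"rot": [0,0,0]},{"offset": [-0.1,25.2,0],"rot": [0,0,0]},{"offset": [-0.1,25.2,0],"rot": [0,0,0]},{"offset": [-0.1,25.2,0],"rot": [0,0,0]}]'

```text
time: 13.95
position: [0.5325, 0.1748, 0.0515]
tool_rot: [-0.006, 1.0, 0.001, 0.0]
ft_force: [-0.8, 2.7, 5.9]
grip_width: 0.0141
grip_force: 15.0
```

```bash
python3 - <<'E'
from h import *
see(["carrier_grip","carrier","bottle1"])
b=save("top","t3"); cv2.imwrite("pics/t3c.png",cv2.resize(cv2.cvtColor(b,cv2.COLOR_RGB2BGR)[100:270,130:395],None,fx=3,fy=3,interpolation=cv2.INTER_CUBIC))
E
```

```text
top carrier_grip []
top carrier [([0.5325, -0.0208, 0.0115], 0.65)]
top bottle1 [([0.5485, 0.2992, 0.0007], 0.63), ([0.4273, 0.4034, 0.0003], 0.59), ([0.6696, -0.0231, 0.07], 0.45)]
scene carrier_grip [([0.5345, 0.1789, 0.0472], 0.85), ([0.6355, -0.2856, 0.1295], 0.59)]
scene carrier [([0.5333, -0.0266, 0.007], 0.74)]
scene bottle1 [([0.4266, 0.4042, 0.0048], 0.92), ([0.547, 0.2963, -0.0028], 0.9)]
```

View pics/t3c.png

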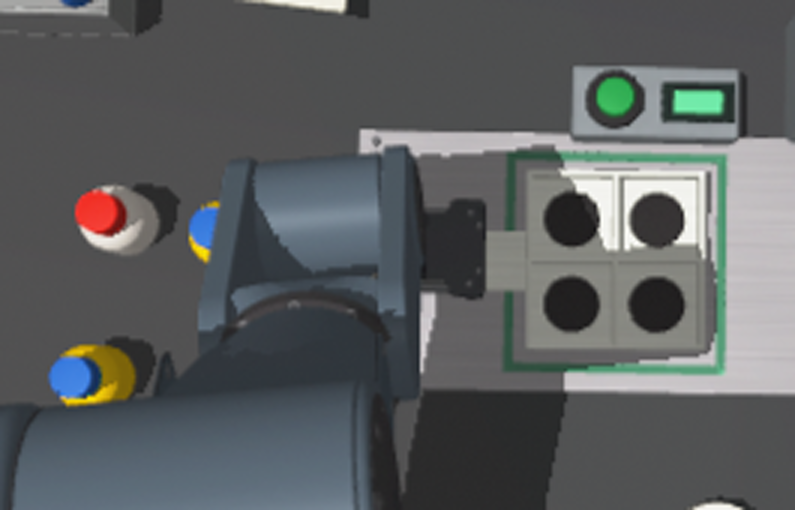

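The carrier sits centred in the green outline, with an even gap of about 14 px all round. I release it and go to the nearer bottle.

apply_moves --series '[{"offset": [0,0,0],"rot": [0,0,0]},{"offset": [0,0,0],"rot": [0,0,0]},{"offset": [0,0,0],"rot": [0,0,0]},{"offset": [0,0,1],"rot": [0,0,0]},{"offset": [0,0,4],"rot": [0,0,0]},{"offset": [0,0,9],"rot": [0,0,0]},{"offset": [0,0,13],"rot": [0,0,0]},{"offset": [0.5,3,15],"rot": [0,0,0]},{"offset": [1,6.5,15],"rot": [0,0,0]},{"offset": [1.5,10,15],"rot": [0,0,0]},{"offset": [1.6,12.5,15],"rot": [0,0,0]},{"offset": [1.6,12.5,15],"rot": [0,0,0]},{"offset": [1.6,12.5,15],"rot": [0,0,0]}]' --hand 0.65

```text
time: 15.7
position: [0.548, 0.2984, 0.2012]
tool_rot: [-0.007, 1.0, -0.0, -0.0]
ft_force: [0.2, -0.1, 0.5]
grip_width: 0.0568
grip_force: 0.0
```

```bash
python3 - <<'E'
from h import *
print(get_obs()["position"],get_obs()["grip_width"])
see(["carrier_grip","carrier","bottle1","guard_handle"],("wrist","scene"))
save("wrist","w2")
E
```

```text
[0.54800619 0.29835935 0.20118   ] 0.0567616640811411
wrist carrier_grip [([0.5323, 0.1765, 0.0498], 0.7), ([0.5582, 0.3928, -0.002], 0.23)]
wrist carrier []
wrist bottle1 [([0.5485, 0.2983, -0.0023], 0.96), ([0.4294, 0.4015, -0.0015], 0.85)]
wrist guard_handle []
scene carrier_grip [([0.5341, 0.1795, 0.0437], 0.89)]
scene carrier [([0.5371, -0.0244, 0.0079], 0.59)]
scene bottle1 [([0.5501, 0.3009, -0.003], 0.61), ([0.4291, 0.404, 0.0008], 0.58)]
scene guard_handle [([0.5443, -0.288, 0.3372], 0.92), ([0.5362, -0.0259, 0.0096], 0.2)]
```

View pics/w2.png

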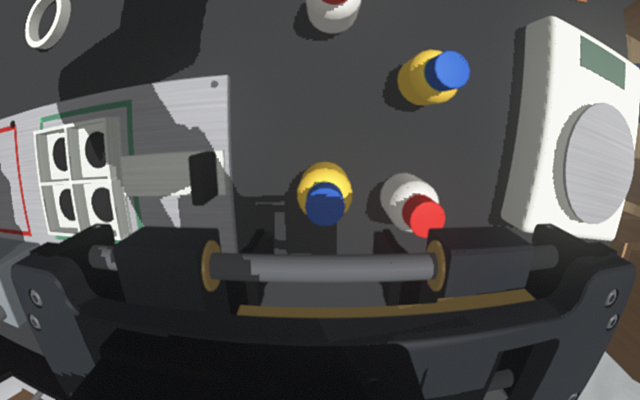

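The wrist view shows the yellow bottle (cap at 325,205) centred between the fingers, with the white one clear at (425,215). I descend.

apply_moves --series '[{"offset": [0,0.1,-4],"rot": [0,0,0]},{"offset": [0,0.1,-7.5],"rot": [0,0,0]},{"offset": [0,0.1,-10],"rot": [0,0,0]},{"offset": [0,0.1,-11.4],"rot": [0,0,0]},{"offset": [0,0.1,-11.4],"rot": [0,0,0]}]'

```text
time: 16.75
position: [0.5473, 0.2989, 0.085]
tool_rot: [-0.007, 1.0, -0.001, -0.002]
ft_force: [-0.3, 0.6, -0.3]
grip_width: 0.0568
grip_force: 0.0
```

apply_moves --series '[{"offset": [0,0,0],"rot": [0,0,0]},{"offset": [0,0,0],"rot": [0,0,0]},{"offset": [0,0,0],"rot": [0,0,0]},{"offset": [0,0,0],"rot": [0,0,0]},{"offset": [0,0,0],"rot": [0,0,0]},{"offset": [0,0,0],"rot": [0,0,0]}]' --hand 0.15 --newtons 20

```text
time: 17.35
position: [0.5493, 0.2994, 0.0882]
tool_rot: [-0.007, 1.0, 0.0, 0.001]
ft_force: [0.4, -0.6, 6.0]
grip_width: 0.0334
grip_force: 20.0
```

apply_moves --series '[{"offset": [0,0,1],"rot": [0,0,0]},{"offset": [0,0,3],"rot": [0,0,0]},{"offset": [0,0,6],"rot": [0,0,0]},{"offset": [0,0,9],"rot": [0,0,0]},{"offset": [0,0,11],"rot": [0,0,0]},{"offset": [0,0,11],"rot": [0,0,0]}]'

```text
time: 17.95
position: [0.5501, 0.3001, 0.2002]
tool_rot: [-0.007, 1.0, 0.001, 0.003]
ft_force: [0.7, 0.3, -2.6]
grip_width: 0.0335
grip_force: 20.0
```

Held: about 2 N of extra weight and a width of 33.5 mm. I carry it to the +x+y pocket at about (0.571,0.0115).

apply_moves --series '[{"offset": [0.2,-1.5,0],"rot": [0,0,0]},{"offset": [0.5,-4.5,0],"rot": [0,0,0]},{"offset": [0.8,-8,0],"rot": [0,0,0]},{"offset": [1.1,-11.5,0],"rot": [0,0,0]},{"offset": [1.4,-15,0],"rot": [0,0,0]},{"offset": [1.7,-18.5,0],"rot": [0,0,0]},{"offset": [2,-22,0],"rot": [0,0,0]},{"offset": [2.2,-25,0],"rot": [0,0,0]},{"offset": [2.2,-27.5,0],"rot": [0,0,0]},{"offset": [2.2,-28.8,0],"rot": [0,0,0]},{"offset": [2.2,-28.8,0],"rot": [0,0,0]},{"offset": [2.2,-28.8,0],"rot": [0,0,0]}]'

```text
time: 19.15
position: [0.5697, 0.0117, 0.1962]
tool_rot: [-0.006, 1.0, 0.001, -0.001]
ft_force: [-0.0, 0.7, -1.5]
grip_width: 0.0334
grip_force: 20.0
```

```bash
python3 - <<'E'
from h import *
o=get_obs(); print(o["position"],o["grip_width"],o["ft_force"])
see(["bottle1","carrier"],("wrist","scene"))
save("scene","s4");save("wrist","w4")
E
```

```text
[0.56970433 0.01171664 0.19615435] 0.03336777117450019 [-0.024897    0.72744784 -1.50930249]
wrist bottle1 [([0.5686, 0.0089, 0.1046], 0.97), ([0.4273, 0.4004, 0.0007], 0.8)]
wrist carrier [([0.5379, -0.0241, 0.0148], 0.61)]
scene bottle1 [([0.4268, 0.4019, 0.0014], 0.83), ([0.5703, 0.0122, 0.1059], 0.75)]
scene carrier [([0.538, -0.027, 0.0078], 0.78)]
```

View pics/w4.png

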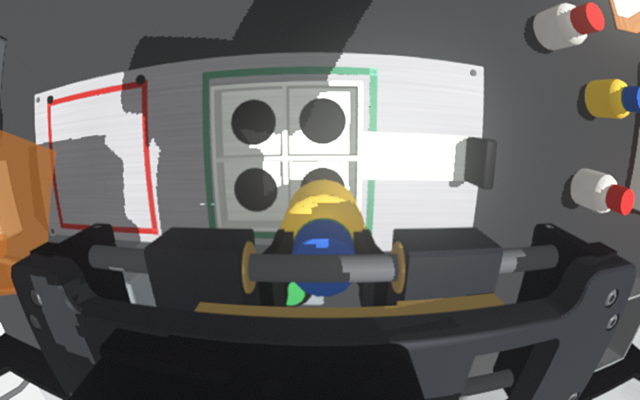

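The bottle hangs upright over the near-pod pocket at (325,195). I lower it.

apply_moves --series '[{"offset": [0.15,0,-2],"rot": [0,0,0]},{"offset": [0.15,0,-4],"rot": [0,0,0]},{"offset": [0.15,0,-6],"rot": [0,0,0]},{"offset": [0.15,0,-7.5],"rot": [0,0,0]},{"offset": [0.15,0,-8.4],"rot": [0,0,0]},{"offset": [0.15,0,-9],"rot": [0,0,0]},{"offset": [0.15,0,-9],"rot": [0,0,0]}]'

```text
time: 20.25
position: [0.5723, 0.0113, 0.107]
tool_rot: [-0.007, 1.0, -0.0, 0.0]
ft_force: [-0.1, 0.1, -2.6]
grip_width: 0.0334
grip_force: 20.0
```

apply_moves --series '[{"offset": [0,0,-0.2],"rot": [0,0,0]},{"offset": [0,0,-0.2],"rot": [0,0,0]}]'

```text
time: 20.45
position: [0.5728, 0.0113, 0.1061]
tool_rot: [-0.007, 1.0, -0.0, 0.001]
ft_force: [0.1, 0.3, 0.7]
grip_width: 0.0336
grip_force: 20.0
```

apply_moves --series '[{"offset": [0,0,0],"rot": [0,0,0]},{"offset": [0,0,0],"rot": [0,0,0]},{"offset": [0,0,0],"rot": [0,0,0]},{"offset": [0,0,2],"rot": [0,0,0]},{"offset": [0,0,5],"rot": [0,0,0]},{"offset": [0,0,9],"rot": [0,0,0]},{"offset": [-2,4,10],"rot": [0,0,0]},{"offset": [-4,8,10],"rot": [0,0,0]},{"offset": [-6,12,10],"rot": [0,0,0]},{"offset": [-8,16,10],"rot": [0,0,0]},{"offset": [-9.5,20,10],"rot": [0,0,0]},{"offset": [-11,24,10],"rot": [0,0,0]},{"offset": [-12,28,10],"rot": [0,0,0]},{"offset": [-13,32,10],"rot": [0,0,0]},{"offset": [-13.7,36,10],"rot": [0,0,0]},{"offset": [-14.3,39,10],"rot": [0,0,0]},{"offset": [-14.3,39,10],"rot": [0,0,0]},{"offset": [-14.3,39,10],"rot": [0,0,0]}]' --hand 0.6

```text
time: 22.25
position: [0.4285, 0.4016, 0.2048]
tool_rot: [-0.008, 1.0, -0.0, -0.0]
ft_force: [0.3, -1.1, 0.3]
grip_width: 0.0523
grip_force: 0.0
```

```bash
python3 - <<'E'
from h import *
o=get_obs(); print(o["position"],o["grip_width"],o["ft_force"])
see(["bottle1","carrier","retained1"],("wrist","scene","top"))
EOF
E
```

```text
[0.42849873 0.40155848 0.20480813] 0.05226361842092909 [ 0.26323261 -1.11436377  0.26422927]
wrist bottle1 [([0.4291, 0.4019, 0.001], 0.9)]
wrist carrier [([0.5374, -0.0273, 0.0131], 0.72)]
wrist retained1 [([0.5569, 0.3926, -0.0008], 0.89), ([0.3525, 0.3003, 0.0004], 0.72)]
scene bottle1 [([0.4269, 0.3989, 0.001], 0.85), ([0.5735, 0.0123, 0.0185], 0.65)]
scene carrier [([0.5362, -0.0251, 0.0067], 0.56)]
scene retained1 [([0.5574, 0.3896, -0.0009], 0.85), ([0.3522, 0.3041, 0.0015], 0.8)]
top bottle1 [([0.5728, 0.011, 0.0206], 0.78), ([0.5347, -0.023, 0.0099], 0.42)]
top carrier [([0.5361, -0.0235, 0.0113], 0.81)]
top retained1 [([0.5608, 0.3876, -0.0044], 0.84), ([0.3534, 0.3025, -0.0046], 0.72)]Traceback (most recent call last):
  File "<stdin>", line 4, in <module>
NameError: name 'EOF' is not defined
```

apply_moves --series '[{"offset": [0,0,-4],"rot": [0,0,0]},{"offset": [0,0,-7.5],"rot": [0,0,0]},{"offset": [0,0,-10],"rot": [0,0,0]},{"offset": [0,0,-11.6],"rot": [0,0,0]},{"offset": [0,0,-11.6],"rot": [0,0,0]}]'

```text
time: 23.35
position: [0.4276, 0.4003, 0.0866]
tool_rot: [-0.007, 1.0, -0.001, -0.002]
ft_force: [-0.7, 0.4, -0.3]
grip_width: 0.052
grip_force: 0.0
```

apply_moves --series '[{"offset": [0,0,0],"rot": [0,0,0]},{"offset": [0,0,0],"rot": [0,0,0]},{"offset": [0,0,0],"rot": [0,0,0]},{"offset": [0,0,0],"rot": [0,0,0]},{"offset": [0,0,0],"rot": [0,0,0]},{"offset": [0,0,0],"rot": [0,0,0]}]' --hand 0.15 --newtons 20

```text
time: 23.95
position: [0.4299, 0.4021, 0.0902]
tool_rot: [-0.007, 1.0, 0.001, 0.001]
ft_force: [-0.4, -0.0, 6.4]
grip_width: 0.0334
grip_force: 19.8
```

apply_moves --series '[{"offset": [0,0,1],"rot": [0,0,0]},{"offset": [0,0,3],"rot": [0,0,0]},{"offset": [0,0,6],"rot": [0,0,0]},{"offset": [0,0,9],"rot": [0,0,0]},{"offset": [0,0,12],"rot": [0,0,0]},{"offset": [0,0,12],"rot": [0,0,0]}]'

```text
time: 24.55
position: [0.4309, 0.4025, 0.2133]
tool_rot: [-0.007, 1.0, 0.002, 0.004]
ft_force: [0.5, 1.8, -1.1]
grip_width: 0.0335
grip_force: 19.9
```

apply_moves --series '[{"offset": [0.3,-1.5,0],"rot": [0,0,0]},{"offset": [0.8,-4.5,0],"rot": [0,0,0]},{"offset": [1.5,-8,0],"rot": [0,0,0]},{"offset": [2.2,-12,0],"rot": [0,0,0]},{"offset": [3,-16,0],"rot": [0,0,0]},{"offset": [3.7,-20,0],"rot": [0,0,0]},{"offset": [4.4,-24,0],"rot": [0,0,0]},{"offset": [5.1,-28,0],"rot": [0,0,0]},{"offset": [5.8,-32,0],"rot": [0,0,0]},{"offset": [6.5,-35.5,0],"rot": [0,0,0]},{"offset": [6.9,-37.8,0],"rot": [0,0,0]},{"offset": [7.1,-39,0],"rot": [0,0,0]},{"offset": [7.1,-39,0],"rot": [0,0,0]},{"offset": [7.1,-39,0],"rot": [0,0,0]}]'

```text
time: 25.95
position: [0.4988, 0.0118, 0.2082]
tool_rot: [-0.007, 1.0, 0.001, -0.001]
ft_force: [0.3, 0.3, -1.3]
grip_width: 0.0335
grip_force: 19.9
```

```bash
python3 - <<'E'
from h import *
o=get_obs(); print(o["position"],o["grip_width"],o["ft_force"])
see(["bottle1","carrier"],("wrist","scene"))
E
```

```text
[0.49881928 0.01184729 0.20821302] 0.03345491341047035 [ 0.27876935  0.29774615 -1.2538957 ]
wrist bottle1 [([0.4984, 0.007, 0.1175], 0.58)]
wrist carrier [([0.5371, -0.0245, 0.0125], 0.58)]
scene bottle1 [([0.576, 0.0107, 0.0176], 0.83), ([0.4974, 0.0124, 0.1211], 0.78)]
scene carrier [([0.536, -0.025, 0.0064], 0.92)]
```

apply_moves --series '[{"offset": [0.1,-0.05,-2],"rot": [0,0,0]},{"offset": [0.1,-0.05,-4],"rot": [0,0,0]},{"offset": [0.1,-0.05,-6],"rot": [0,0,0]},{"offset": [0.1,-0.05,-8],"rot": [0,0,0]},{"offset": [0.1,-0.05,-9.2],"rot": [0,0,0]},{"offset": [0.1,-0.05,-9.9],"rot": [0,0,0]},{"offset": [0.1,-0.05,-10.1],"rot": [0,0,0]},{"offset": [0.1,-0.05,-10.1],"rot": [0,0,0]}]'

```text
time: 27.05
position: [0.5015, 0.011, 0.1086]
tool_rot: [-0.007, 1.0, -0.0, 0.001]
ft_force: [0.3, -0.1, -0.9]
grip_width: 0.0334
grip_force: 19.9
```

apply_moves --series '[{"offset": [0,0,-0.15],"rot": [0,0,0]},{"offset": [0,0,-0.15],"rot": [0,0,0]}]'

```text
time: 27.25
position: [0.5019, 0.0112, 0.1079]
tool_rot: [-0.007, 1.0, 0.0, 0.001]
ft_force: [-0.6, 2.3, 5.0]
grip_width: 0.0334
grip_force: 19.9
```

apply_moves --series '[{"offset": [0,0,0],"rot": [0,0,0]},{"offset": [0,0,0],"rot": [0,0,0]},{"offset": [0,0,0],"rot": [0,0,0]},{"offset": [0,0,2],"rot": [0,0,0]},{"offset": [0,0,5],"rot": [0,0,0]},{"offset": [0,0,9],"rot": [0,0,0]},{"offset": [1,4,9],"rot": [0,0,0]},{"offset": [2,8,9],"rot": [0,0,0]},{"offset": [3,12,9],"rot": [0,0,0]},{"offset": [3.2,15,9],"rot": [0,0,0]},{"offset": [3.3,16.4,7],"rot": [0,0,0]},{"offset": [3.3,16.4,5],"rot": [0,0,0]},{"offset": [3.3,16.4,5],"rot": [0,0,0]}]' --hand 0.6

```text
time: 28.55
position: [0.5319, 0.1751, 0.1541]
tool_rot: [-0.007, 1.0, -0.0, -0.003]
ft_force: [0.0, -0.3, -0.5]
grip_width: 0.0524
grip_force: 0.0
```

```bash
python3 - <<'E'
from h import *
o=get_obs(); print(o["position"],o["grip_width"],o["ft_force"])
see(["bottle1","carrier","carrier_grip","guard_handle"],("wrist","scene"))
save("wrist","w5");save("scene","s5")
E
```

```text
[0.53192654 0.17511013 0.15412086] 0.052434235840181614 [ 0.01258472 -0.31446088 -0.46898506]
wrist bottle1 [([0.5027, 0.0097, 0.0166], 0.92), ([0.5675, 0.0092, 0.0136], 0.72)]
wrist carrier [([0.5363, -0.0236, 0.0126], 0.73), ([0.3514, 0.3014, 0.0032], 0.28), ([0.5362, -0.1288, -0.0006], 0.24)]
wrist carrier_grip [([0.5316, 0.1717, 0.0509], 0.71), ([0.5374, -0.2838, 0.0099], 0.19)]
wrist guard_handle []
scene bottle1 [([0.572, 0.0146, 0.0163], 0.96), ([0.503, 0.0091, 0.0229], 0.9)]
scene carrier [([0.5351, -0.0222, 0.0097], 0.9)]
scene carrier_grip [([0.5331, 0.1766, 0.0445], 0.93)]
scene guard_handle [([0.542, -0.2873, 0.3379], 0.59)]
```

View pics/w5.png

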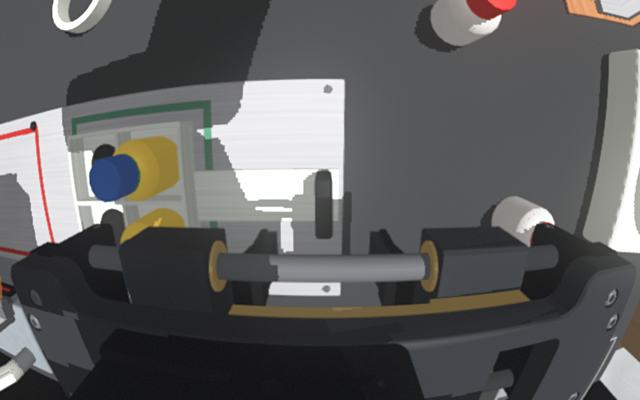

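View pics/s5.png

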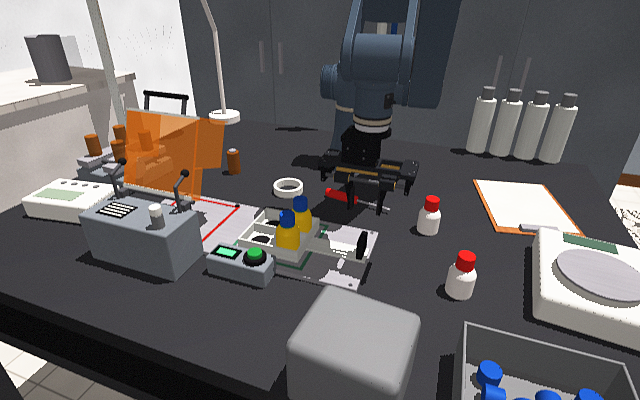

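Both bottles stand upright in their pockets (scene 287,235 and 302,215) and the guard is still open. I grip the carrier and slide it back.

apply_moves --series '[{"offset": [0.1,0,-3],"rot": [0,0,0]},{"offset": [0.1,0,-6],"rot": [0,0,0]},{"offset": [0.1,0,-8.5],"rot": [0,0,0]},{"offset": [0.1,0,-10.2],"rot": [0,0,0]},{"offset": [0.1,0,-10.2],"rot": [0,0,0]}]'

```text
time: 29.65
position: [0.5333, 0.1745, 0.0523]
tool_rot: [-0.007, 1.0, -0.0, -0.003]
ft_force: [-0.8, 0.2, 0.7]
grip_width: 0.0525
grip_force: 0.0
```

apply_moves --series '[{"offset": [0,0,0],"rot": [0,0,0]},{"offset": [0,0,0],"rot": [0,0,0]},{"offset": [0,0,0],"rot": [0,0,0]},{"offset": [0,0,0],"rot": [0,0,0]},{"offset": [0,0,0],"rot": [0,0,0]},{"offset": [0,0,0],"rot": [0,0,0]},{"offset": [0,0,0],"rot": [0,0,0]},{"offset": [0,0,0],"rot": [0,0,0]}]' --hand 0 --newtons 20

```text
time: 30.45
position: [0.5352, 0.1749, 0.055]
tool_rot: [-0.007, 1.0, 0.0, 0.0]
ft_force: [-0.0, -0.1, 3.8]
grip_width: 0.0141
grip_force: 20.0
```

apply_moves --series '[{"offset": [0,-0.3,0],"rot": [0,0,0]},{"offset": [0,-0.9,0],"rot": [0,0,0]},{"offset": [0,-1.8,0],"rot": [0,0,0]},{"offset": [0,-3,0],"rot": [0,0,0]},{"offset": [0.05,-4.5,0],"rot": [0,0,0]},{"offset": [0.05,-6,0],"rot": [0,0,0]},{"offset": [0.1,-7.5,0],"rot": [0,0,0]},{"offset": [0.1,-9,0],"rot": [0,0,0]},{"offset": [0.1,-10.5,0],"rot": [0,0,0]},{"offset": [0.15,-12,0],"rot": [0,0,0]},{"offset": [0.15,-13.5,0],"rot": [0,0,0]},{"offset": [0.15,-15,0],"rot": [0,0,0]},{"offset": [0.2,-16.5,0],"rot": [0,0,0]},{"offset": [0.2,-18,0],"rot": [0,0,0]},{"offset": [0.2,-19.5,0],"rot": [0,0,0]},{"offset": [0.2,-21,0],"rot": [0,0,0]},{"offset": [0.2,-22.5,0],"rot": [0,0,0]},{"offset": [0.2,-23.7,0],"rot": [0,0,0]},{"offset": [0.2,-24.4,0],"rot": [0,0,0]},{"offset": [0.2,-24.4,0],"rot": [0,0,0]}]'

```text
time: 32.45
position: [0.5368, -0.0692, 0.055]
tool_rot: [-0.006, 1.0, 0.0, -0.0]
ft_force: [-1.0, 2.0, 5.5]
grip_width: 0.0138
grip_force: 20.0
```

```bash
python3 - <<'E'
from h import *
o=get_obs(); print(o["position"],o["grip_width"],o["ft_force"])
see(["bottle1","carrier","carrier_grip","guard_handle"],("wrist","scene"))
E
```

```text
[ 0.53675068 -0.06915069  0.05495327] 0.01377889813255966 [-1.03390072  2.01798368  5.52611122]
wrist bottle1 [([0.5049, -0.2334, 0.0136], 0.85)]
wrist carrier []
wrist carrier_grip [([0.5331, -0.0651, 0.0512], 0.63)]
wrist guard_handle [([0.5349, -0.0685, 0.0495], 0.5)]
scene bottle1 [([0.5024, -0.2325, 0.0185], 0.66), ([0.5743, -0.2273, 0.0163], 0.56), ([0.5368, -0.2711, 0.0071], 0.18)]
scene carrier [([0.5388, -0.2693, 0.0088], 0.91), ([0.5364, -0.0253, 0.0097], 0.15)]
scene carrier_grip [([0.5367, -0.0674, 0.046], 0.83)]
scene guard_handle [([0.5434, -0.288, 0.3418], 0.72), ([0.5569, 0.3892, -0.0006], 0.38)]
```

apply_moves --series '[{"offset": [0,-0.4,0],"rot": [0,0,0]},{"offset": [0,-0.9,0],"rot": [0,0,0]},{"offset": [0,-1.4,0],"rot": [0,0,0]},{"offset": [0,-1.7,0],"rot": [0,0,0]},{"offset": [0,-1.7,0],"rot": [0,0,0]}]'

```text
time: 33.45
position: [0.5364, -0.0847, 0.0549]
tool_rot: [-0.006, 1.0, 0.001, -0.001]
ft_force: [-1.3, 6.1, 6.6]
grip_width: 0.0138
grip_force: 20.0
```

apply_moves --series '[{"offset": [0,0,0],"rot": [0,0,0]},{"offset": [0,0,0],"rot": [0,0,0]},{"offset": [0,0,0],"rot": [0,0,0]},{"offset": [0,0,1.5],"rot": [0,0,0]},{"offset": [0,0,5],"rot": [0,0,0]},{"offset": [0,2,9],"rot": [0,0,0]},{"offset": [0,5,13],"rot": [0,0,0]},{"offset": [0,9,17],"rot": [0,0,0]},{"offset": [0,9,17],"rot": [0,0,0]}]' --hand 0.45

```text
time: 34.35
position: [0.539, 0.0062, 0.2289]
tool_rot: [-0.008, 1.0, -0.0, 0.004]
ft_force: [0.6, -1.3, 0.1]
grip_width: 0.0392
grip_force: 0.0
```

```bash
python3 - <<'E'
from h import *
o=get_obs(); print(o["position"],o["grip_width"],o["ft_force"])
see(["bottle1","carrier","carrier_grip","guard_handle"],("wrist","scene","top"))
b=save("top","t6"); a=save("wrist","w6");b=b[80:250,240:505]
cv2.imwrite("pics/t6c.png",cv2.cvtColor(np.hstack([cv2.resize(b,None,fx=3,fy=3,interpolation=2)]),cv2.COLOR_RGB2BGR))
E
```

```text
[0.53900624 0.00618533 0.22886332] 0.03924361487791653 [ 0.55484943 -1.28094256  0.11663377]
wrist bottle1 [([0.5745, -0.2506, 0.0139], 0.62), ([0.5349, -0.0857, 0.0513], 0.62), ([0.5002, -0.2493, 0.0206], 0.55)]
wrist carrier [([0.5382, -0.2829, 0.014], 0.8)]
wrist carrier_grip [([0.5356, -0.0843, 0.0488], 0.6)]
wrist guard_handle []
scene bottle1 [([0.5041, -0.2488, 0.0165], 0.93), ([0.574, -0.2503, 0.0155], 0.66)]
scene carrier [([0.5355, -0.2853, 0.0107], 0.82), ([0.5364, -0.0259, 0.0098], 0.64), ([0.5562, 0.3857, -0.0008], 0.54)]
scene carrier_grip [([0.534, -0.0804, 0.0459], 0.72), ([0.5019, -0.249, 0.023], 0.52)]
scene guard_handle [([0.5438, -0.2872, 0.3372], 0.78)]
top bottle1 []
top carrier []
top carrier_grip [([0.5325, -0.0833, 0.0479], 0.85)]
top guard_handle [([0.5428, -0.2836, 0.3299], 0.8)]
```

View pics/t6c.png

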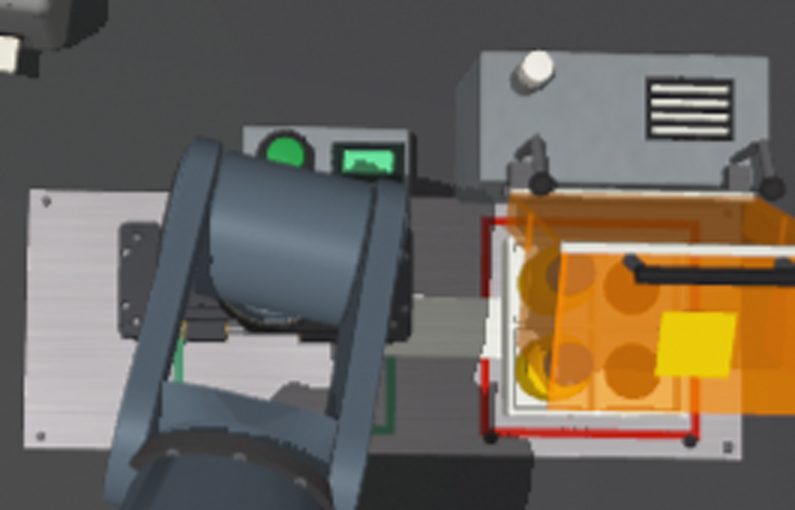

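View pics/w6.png

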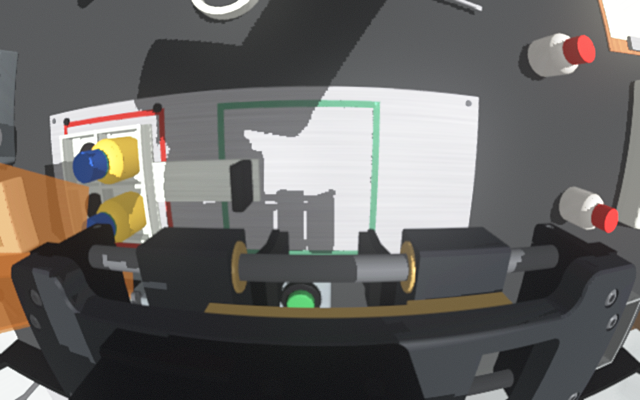

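Both views show the carrier inside the red outline, the two bottles upright, and the guard open. I go back to the guard handle.

apply_moves --series '[{"offset": [0,0,5],"rot": [0,0,-8]},{"offset": [0,0,10],"rot": [0,0,-16]},{"offset": [0,0,15],"rot": [0,0,-24]},{"offset": [0,-2,19],"rot": [0,0,-32]},{"offset": [0,-5,19],"rot": [0,0,-40]},{"offset": [0.2,-9,19],"rot": [0,0,-48]},{"offset": [0.4,-13,19],"rot": [0,0,-56]},{"offset": [0.6,-17,19],"rot": [0,0,-64]},{"offset": [0.6,-21,19],"rot": [0,0,-72]},{"offset": [0.6,-25,19],"rot": [0,0,-80]},{"offset": [0.6,-28,19],"rot": [0,0,-86]},{"offset": [0.6,-29.4,19],"rot": [0,0,-90]},{"offset": [0.6,-29.4,19],"rot": [0,0,-90]},{"offset": [0.6,-29.4,19],"rot": [0,0,-90]}]' --hand 0.35

```text
time: 36.6
position: [0.5428, -0.2897, 0.4143]
tool_rot: [0.702, 0.712, 0.0, -0.001]
ft_force: [0.6, 0.8, 0.3]
grip_width: 0.0302
grip_force: 0.0
```

```bash
python3 - <<'E'
from h import *
o=get_obs(); print(o["position"],o["tool_rot"],o["grip_width"],o["ft_force"])
see(["guard_handle"],("wrist","scene","wrist","top"))
E
```

```text
[ 0.54284786 -0.28968634  0.41429901] [ 7.01812163e-01  7.12361791e-01  2.30655031e-04 -5.60881519e-04] 0.030191314978381466 [0.6329449  0.81805152 0.2616683 ]
wrist guard_handle [([0.5461, -0.29, 0.3413], 0.65)]
scene guard_handle [([0.5442, -0.288, 0.3395], 0.81), ([0.6655, -0.0229, 0.0652], 0.7)]
wrist guard_handle [([0.5455, -0.2872, 0.3401], 0.65)]
top guard_handle [([0.5423, -0.285, 0.334], 0.65)]
```

apply_moves --series '[{"offset": [0.25,0,-2],"rot": [0,0,0]},{"offset": [0.25,0,-4],"rot": [0,0,0]},{"offset": [0.25,0,-5.5],"rot": [0,0,0]},{"offset": [0.25,0,-6.7],"rot": [0,0,0]},{"offset": [0.25,0,-6.7],"rot": [0,0,0]}]'

```text
time: 37.5
position: [0.5448, -0.2894, 0.3456]
tool_rot: [0.702, 0.712, -0.0, -0.002]
ft_force: [-0.3, 0.3, -1.0]
grip_width: 0.0305
grip_force: 0.0
```

apply_moves --series '[{"offset": [0,0,0],"rot": [0,0,0]},{"offset": [0,0,0],"rot": [0,0,0]},{"offset": [0,0,0],"rot": [0,0,0]},{"offset": [0,0,0],"rot": [0,0,0]}]' --hand 0 --newtons 8

```text
time: 37.9
position: [0.5448, -0.2905, 0.3486]
tool_rot: [0.702, 0.712, -0.001, -0.0]
ft_force: [-4.2, -0.2, 3.2]
grip_width: 0.0116
grip_force: 8.0
```

apply_moves --series '[{"offset": [-0.6,0,-0.2],"rot": [0,0,0]},{"offset": [-1.3,0,-0.6],"rot": [0,0,0]},{"offset": [-2.3,0,-1.1],"rot": [0,0,0]},{"offset": [-3.2,0,-1.7],"rot": [0,0,0]},{"offset": [-4.1,0,-2.35],"rot": [0,0,0]},{"offset": [-5.0,0,-3.0],"rot": [0,0,0]},{"offset": [-5.9,0,-3.7],"rot": [0,0,0]},{"offset": [-6.7,0,-4.5],"rot": [0,0,0]},{"offset": [-7.5,0,-5.3],"rot": [0,0,0]},{"offset": [-8.2,0,-6.1],"rot": [0,0,0]},{"offset": [-8.2,0,-6.1],"rot": [0,0,0]}]'

```text
time: 39.0
position: [0.4619, -0.2907, 0.2846]
tool_rot: [0.702, 0.712, -0.001, -0.001]
ft_force: [-0.9, -5.8, -2.2]
grip_width: 0.0115
grip_force: 8.0
```

apply_moves --series '[{"offset": [-0.7,-0.1,-0.9],"rot": [0,0,0]},{"offset": [-1.3,-0.15,-1.8],"rot": [0,0,0]},{"offset": [-1.9,-0.2,-2.7],"rot": [0,0,0]},{"offset": [-2.5,-0.2,-3.7],"rot": [0,0,0]},{"offset": [-3.0,-0.2,-4.7],"rot": [0,0,0]},{"offset": [-3.5,-0.2,-5.7],"rot": [0,0,0]},{"offset": [-3.9,-0.2,-6.7],"rot": [0,0,0]},{"offset": [-4.25,-0.2,-7.8],"rot": [0,0,0]},{"offset": [-4.55,-0.2,-8.85],"rot": [0,0,0]},{"offset": [-4.8,-0.2,-9.95],"rot": [0,0,0]},{"offset": [-4.95,-0.2,-11.0],"rot": [0,0,0]},{"offset": [-5.1,-0.2,-12.1],"rot": [0,0,0]},{"offset": [-5.1,-0.2,-12.1],"rot": [0,0,0]}]'

```text
time: 40.3
position: [0.4111, -0.2913, 0.1635]
tool_rot: [0.702, 0.712, -0.0, -0.002]
ft_force: [-4.7, 2.3, -2.1]
grip_width: 0.0113
grip_force: 8.0
```

apply_moves --series '[{"offset": [-0.05,0,-0.5],"rot": [0,0,0]},{"offset": [-0.1,0,-1.0],"rot": [0,0,0]},{"offset": [-0.1,0,-1.5],"rot": [0,0,0]},{"offset": [-0.1,0,-1.9],"rot": [0,0,0]},{"offset": [-0.1,0,-2.2],"rot": [0,0,0]},{"offset": [-0.1,0,-2.2],"rot": [0,0,0]}]'

```text
time: 40.9
position: [0.4097, -0.2913, 0.1427]
tool_rot: [0.702, 0.712, -0.001, -0.002]
ft_force: [-6.0, 1.6, -3.5]
grip_width: 0.0118
grip_force: 8.0
```

apply_moves --series '[{"offset": [0,0,-0.2],"rot": [0,0,0]},{"offset": [0,0,-0.4],"rot": [0,0,0]},{"offset": [0,0,-0.6],"rot": [0,0,0]},{"offset": [0,0,-0.6],"rot": [0,0,0]}]'

```text
time: 41.3
position: [0.4097, -0.2913, 0.137]
tool_rot: [0.702, 0.712, -0.001, -0.002]
ft_force: [-6.3, 1.7, -0.2]
grip_width: 0.0116
grip_force: 8.0
```

apply_moves --series '[{"offset": [-0.1,0,-0.2],"rot": [0,0,0]},{"offset": [-0.15,0,-0.4],"rot": [0,0,0]},{"offset": [-0.15,0,-0.4],"rot": [0,0,0]}]'

```text
time: 41.6
position: [0.4096, -0.2913, 0.1332]
tool_rot: [0.702, 0.712, 0.0, -0.001]
ft_force: [-2.7, 4.5, -0.8]
grip_width: 0.0115
grip_force: 8.0
```

```bash
python3 - <<'E'
from h import *
see(["guard_handle"],("wrist","scene","wrist","scene"))
E
```

```text
wrist guard_handle [([0.4087, -0.2868, 0.133], 0.59)]
scene guard_handle [([0.409, -0.2884, 0.13], 0.64)]
wrist guard_handle [([0.4076, -0.289, 0.1325], 0.63)]
scene guard_handle [([0.4082, -0.2871, 0.1278], 0.9)]
```

apply_moves --series '[{"offset": [0,0,-0.2],"rot": [0,0,0]},{"offset": [0,0,-0.4],"rot": [0,0,0]},{"offset": [0,0,-0.4],"rot": [0,0,0]}]'

```text
time: 42.3
position: [0.4097, -0.2914, 0.1292]
tool_rot: [0.702, 0.712, 0.0, -0.001]
ft_force: [-2.7, 3.7, -0.3]
grip_width: 0.0115
grip_force: 8.0
```

apply_moves --series '[{"offset": [0,0,-0.2],"rot": [0,0,0]},{"offset": [0,0,-0.4],"rot": [0,0,0]},{"offset": [0,0,-0.4],"rot": [0,0,0]}]'

```text
time: 42.6
position: [0.4098, -0.2921, 0.1261]
tool_rot: [0.702, 0.712, -0.0, -0.0]
ft_force: [-4.5, 3.8, 5.5]
grip_width: 0.0118
grip_force: 8.0
```

apply_moves --series '[{"offset": [0,0,-0.15],"rot": [0,0,0]},{"offset": [0,0,-0.3],"rot": [0,0,0]},{"offset": [0,0,-0.3],"rot": [0,0,0]}]'

```text
time: 42.9
position: [0.4099, -0.2931, 0.1236]
tool_rot: [0.702, 0.712, -0.001, 0.001]
ft_force: [-6.0, 1.6, 8.7]
grip_width: 0.0111
grip_force: 8.0
```

```bash
python3 - <<'E'
from h import *
see(["guard_handle"],("wrist","scene","wrist","scene","top"))
a=save("wrist","w7");cv2.imwrite("pics/w7c.png",cv2.cvtColor(cv2.resize(a[80:290,230:560],None,fx=2.4,fy=2.4,interpolation=2),cv2.COLOR_RGB2BGR))
E
```

```text
wrist guard_handle [([0.4114, -0.2905, 0.1289], 0.96)]
scene guard_handle [([0.4107, -0.2894, 0.1205], 0.57)]
wrist guard_handle [([0.4106, -0.2911, 0.127], 0.64)]
scene guard_handle [([0.4088, -0.2862, 0.1223], 0.67)]
top guard_handle []
```

View pics/w7c.png

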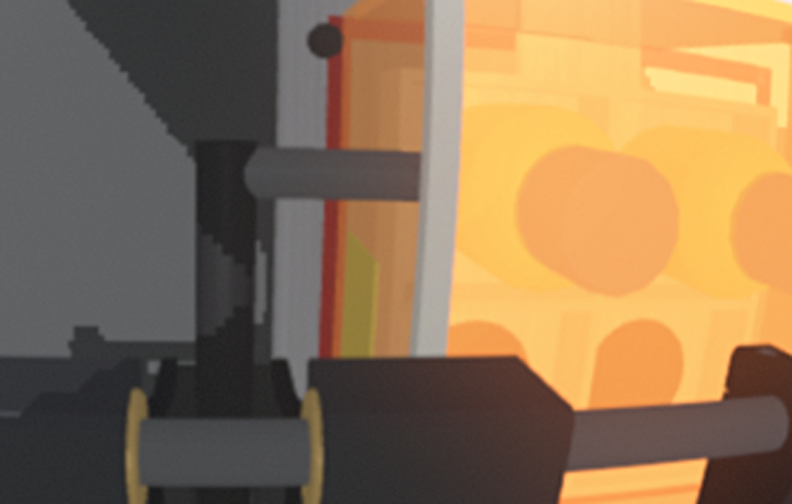

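The nets put the handle at about z=0.122 (shut). I release it, then verify by pressing gently from above with closed fingers: contact should come at TCP z≈0.150.

apply_moves --series '[{"offset": [0,0,0.2],"rot": [0,0,0]},{"offset": [0,0,0.2],"rot": [0,0,0]},{"offset": [0,0,0.2],"rot": [0,0,0]},{"offset": [0,0,1.5],"rot": [0,0,0]},{"offset": [0,0,4.5],"rot": [0,0,0]},{"offset": [0,0,4.5],"rot": [0,0,0]}]' --hand 0.28

```text
time: 44.05
position: [0.4124, -0.2946, 0.1704]
tool_rot: [0.702, 0.712, -0.0, 0.004]
ft_force: [1.9, -0.3, 0.1]
grip_width: 0.0238
grip_force: 0.0
```

apply_moves --series '[{"offset": [0.1,0,0],"rot": [0,0,0]},{"offset": [0.1,0,0],"rot": [0,0,0]},{"offset": [0.1,0,0],"rot": [0,0,0]},{"offset": [0.1,0,-0.5],"rot": [0,0,0]},{"offset": [0.1,0,-1.0],"rot": [0,0,0]},{"offset": [0.1,0,-1.3],"rot": [0,0,0]},{"offset": [0.1,0,-1.3],"rot": [0,0,0]}]' --hand 0

```text
time: 44.75
position: [0.4106, -0.2918, 0.1537]
tool_rot: [0.702, 0.712, 0.0, -0.001]
ft_force: [0.6, 0.5, -0.5]
grip_width: 0.0005
grip_force: 0.0
```

apply_moves --series '[{"offset": [0,0,-0.2],"rot": [0,0,0]},{"offset": [0,0,-0.4],"rot": [0,0,0]},{"offset": [0,0,-0.4],"rot": [0,0,0]}]'

```text
time: 45.05
position: [0.411, -0.2921, 0.1504]
tool_rot: [0.702, 0.712, 0.0, -0.0]
ft_force: [0.1, 0.2, 0.2]
grip_width: 0.0004
grip_force: 0.0
```

apply_moves --series '[{"offset": [0,0,-0.15],"rot": [0,0,0]},{"offset": [0,0,-0.3],"rot": [0,0,0]},{"offset": [0,0,-0.3],"rot": [0,0,0]}]'

```text
time: 45.35
position: [0.4111, -0.2923, 0.1486]
tool_rot: [0.702, 0.712, -0.0, 0.0]
ft_force: [-1.9, 1.2, 8.5]
grip_width: 0.0004
grip_force: 4.0
```

At z≈0.149 it pushes back with 8.5 N, stiffly, so the guard is on its stops. Now the start button at about (0.667,-0.0225).

apply_moves --series '[{"offset": [0,0,2],"rot": [0,0,0]},{"offset": [0,0,6],"rot": [0,0,0]},{"offset": [0,2,10],"rot": [0,0,0]},{"offset": [1,6,12],"rot": [0,0,0]},{"offset": [2,10,12],"rot": [0,0,0]},{"offset": [3,14,12],"rot": [0,0,0]},{"offset": [5,18,12],"rot": [0,0,0]},{"offset": [8,21,12],"rot": [0,0,0]},{"offset": [11,24,12],"rot": [0,0,0]},{"offset": [14,26,12],"rot": [0,0,0]},{"offset": [18,27,12],"rot": [0,0,0]},{"offset": [22,27,10],"rot": [0,0,0]},{"offset": [25.6,27,7],"rot": [0,0,0]},{"offset": [25.6,27,3],"rot": [0,0,0]},{"offset": [25.6,27,-1],"rot": [0,0,0]},{"offset": [25.6,27,-3],"rot": [0,0,0]},{"offset": [25.6,27,-3],"rot": [0,0,0]},{"offset": [25.6,27,-3],"rot": [0,0,0]}]'

```text
time: 47.15
position: [0.6673, -0.0222, 0.1177]
tool_rot: [0.702, 0.712, 0.0, 0.0]
ft_force: [-0.6, 0.0, 0.3]
grip_width: 0.0005
grip_force: 0.0
```

```bash
python3 - <<'E'
from h import *
o=get_obs(); print(o["position"],o["ft_force"])
see(["start_top","guard_handle","bottle1"],("wrist","scene","top"))
E
```

```text
[ 0.66730922 -0.02223999  0.1176975 ] [-0.56025219  0.04522108  0.28502506]
wrist start_top [([0.6682, -0.0248, 0.0714], 0.92)]
wrist guard_handle []
wrist bottle1 []
scene start_top []
scene guard_handle [([0.4101, -0.2876, 0.1225], 0.83)]
scene bottle1 [([0.5009, -0.2488, 0.021], 0.54), ([0.5741, -0.2484, 0.0177], 0.52), ([0.6379, -0.2833, 0.1311], 0.15)]
top start_top []
top guard_handle []
top bottle1 []
```

apply_moves --series '[{"offset": [0,-0.1,-1.5],"rot": [0,0,0]},{"offset": [0,-0.1,-2.4],"rot": [0,0,0]},{"offset": [0,-0.1,-2.8],"rot": [0,0,0]},{"offset": [0,-0.1,-3.1],"rot": [0,0,0]},{"offset": [0,-0.1,-3.3],"rot": [0,0,0]},{"offset": [0,-0.1,-3.4],"rot": [0,0,0]},{"offset": [0,-0.1,-3.4],"rot": [0,0,0]}]'

```text
time: 48.45
position: [0.666, -0.0231, 0.0844]
tool_rot: [0.702, 0.712, -0.001, -0.001]
ft_force: [-4.4, -0.7, 7.5]
grip_width: 0.0003
grip_force: 3.6
```

apply_moves --series '[{"offset": [0,0,-0.15],"rot": [0,0,0]},{"offset": [0,0,-0.3],"rot": [0,0,0]},{"offset": [0,0,-0.3],"rot": [0,0,0]},{"offset": [0,0,-0.3],"rot": [0,0,0]}]'

```text
time: 48.85
position: [0.666, -0.0231, 0.0842]
tool_rot: [0.702, 0.712, -0.001, -0.001]
ft_force: [-8.5, -0.1, 19.1]
grip_width: 0.0004
grip_force: 9.8
```

The button is bottomed: 19 N with no further travel. I lift off and do a final check.

apply_moves --series '[{"offset": [0,0,1],"rot": [0,0,0]},{"offset": [0,0,4],"rot": [0,0,0]},{"offset": [0,0,8],"rot": [0,0,0]},{"offset": [0,0,12],"rot": [0,0,0]},{"offset": [-3,4,15],"rot": [0,0,0]},{"offset": [-6,8,15],"rot": [0,0,0]},{"offset": [-9,12,15],"rot": [0,0,0]},{"offset": [-12,16,15],"rot": [0,0,0]},{"offset": [-12,16,15],"rot": [0,0,0]},{"offset": [-12,16,15],"rot": [0,0,0]}]'

```text
time: 49.85
position: [0.5464, 0.1383, 0.2309]
tool_rot: [0.701, 0.713, 0.0, 0.0]
ft_force: [-0.0, -0.3, -0.4]
grip_width: 0.0005
grip_force: 0.0
```

```bash
python3 - <<'E'
from h import *
o=get_obs(); print(o["time"],o["position"],o["ft_force"])
see(["start_top","guard_handle","bottle1","carrier","carrier_grip","retained1"],("scene","top"))
save("scene","s9")
E
```

```text
49.85 [0.54642051 0.13825664 0.23085472] [-0.0124112  -0.28723695 -0.37233671]
scene start_top [([0.6682, -0.0226, 0.0628], 0.49)]
scene guard_handle [([0.4076, -0.2856, 0.1263], 0.66)]
scene bottle1 [([0.5715, -0.2463, 0.0173], 0.62), ([0.4995, -0.2491, 0.0208], 0.61)]
scene carrier [([0.5351, -0.284, 0.0086], 0.69), ([0.667, -0.0249, 0.0645], 0.18)]
scene carrier_grip [([0.5338, -0.0826, 0.0461], 0.79)]
scene retained1 [([0.5565, 0.3905, -0.001], 0.91), ([0.3522, 0.3055, -0.0058], 0.56)]
top start_top []
top guard_handle [([0.4085, -0.2867, 0.1186], 0.76)]
top bottle1 []
top carrier []
top carrier_grip [([0.5328, -0.0838, 0.0501], 0.58), ([0.5349, -0.0272, 0.0089], 0.26)]
top retained1 [([0.3553, 0.3039, -0.0051], 0.71), ([0.5645, 0.3875, -0.0042], 0.66)]
```

View pics/s9.png

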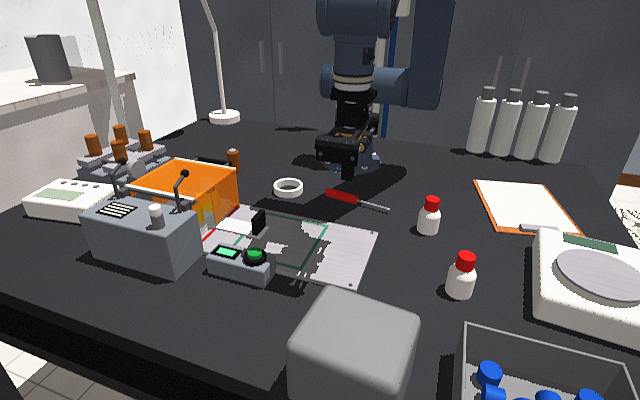

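The guard is shut at (185,190) with the bottles inside, the white bottles have not moved, and the arm is clear of everything.

```bash
python3 -c "
from rig import hand_in; print(hand_in())"
```

```text
the job is handed in; nothing more can be done
None
```

The job is handed in: both yellow bottles present stand upright in the carrier inside the red outline, the guard is shut on its stops, and the start button was pressed fully.

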